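# Index the turntable and scan a mould piece

## Robot

A 7-joint arm with a two-finger parallel gripper is mounted at the origin on the work surface. World frame = base frame: x ahead of the robot, y to its left, z up, the work surface at z = 0. Lengths are in m, angles in rad, forces in N, time in s.
With the tool pointing down it reaches from about 0.4 to 0.85 m from the base axis. Payload 4.5 kg.
Tool frame: the origin (TCP) lies midway between the tips of the shut fingers; the grasp point (between the pads) lies 19 mm behind it (env.pinch_z is the z of the grasp point in the tool frame, in m); z points along the fingers, y is the direction in which the jaws open and shut (so a half turn about z gives the same grasp; the last joint's range is limited). The gripper opens to 85 mm and grips with 20 to 120 N. Pads are 22 mm wide; open, the fingers measure 114 mm over their backs; the gripper's body (76 mm by 85 mm) begins 54 mm behind the grasp point. The pads swing forward as they close: fully open they stand 13 mm farther back than shut.
Start: joints at [-1.195, 0.689, -0.195, 1.565, 0.157, 0.902, -0.215], TCP at [0.209, 0.589, 0.231] pointing down, gripper open.
Joint ranges: [-3.01, 3.01], [-0.46, 2.08], [-1.47, 1.51], [0.13, 2.56], [-1, 4.14], [0.04, 2.09], [-2.66, 2.66]. Speed limits (rad/s): [2.57, 2.57, 3.14, 3.14, 3.14, 3.14, 3.14].

## Interface

Orientations are given as a unit quaternion [x, y, z, w].
In Python, from cell import env gives the robot as it stands.
- The arm moves only by the tool jog_arm, never from a script. Its argument "series" is a list that holds one entry, the list of rows, each a list of 4 numbers: the shift along the tool's x, y, z in mm, then the turn about the tool's z in rad. A call has 1 to 12 rows; each row is the pose to reach, as a shift and turn from the pose commanded when the call began, along the tool's axes at that moment; what a row does not reach only later rows make up. A row lasts 1/8 s, in which the tool goes at most 62.5 mm and 10.7 degrees, less where a joint would pass 70% of its speed; a pose out of reach is approached as far as the arm can. A call with a gripper value outside its range is refused whole. "jaw" is the opening in per cent of the stroke, from 0 (shut) to 100 (fully open), set as the call begins (left out, the last holds). The fingers move at their own pace and stop on an object; "squeeze" is the grip in N (left out, the last holds). Time passes only in rows, so rows that repeat a pose let the fingers close. It gives the time, the measured TCP pose, the force and the opening at its end, in the units of the state.
- env.get_state(): the state, without advancing time (a new reading comes with each control period).
- env.snapshot(name): name is "side" or "top"; returns (picture, depth): 420x560x3 uint8, red, green, blue; 420x560 float32, m along the optical axis (not along the pixel's ray), 0 where there is no reading.
- env.camera_info(name): a dict with "K" (3x3 intrinsics, pixels), "D" ([k1, k2, p1, p2, k3] as OpenCV has them; the pictures are not rectified), "rvec" (rotation vector, rad) and "tvec" (3), from world to camera coordinates, as OpenCV has them. Camera axes: x right, y down, z forward; pixel columns grow to the right and rows downward; lengths in m; the calibration is good to about 2 mm. A picture is of the moment at which its call begins. camera_info takes no time and is no camera call.
- env.close_job(): hands the job in, once; it reports no verdict.
The state is a dict: "clock": time; "qpos": joint angles; "qvel": joint speeds; "joint_efforts": joint torques, N m; "ee_pos": TCP position; "ee_rot": TCP orientation; "force": force on the tool from outside, world axes, zero at the start; "wrist_torque": the same for the moment, N m; "opening": opening from 0.0 (shut) to 1.0 (fully open).
Only numpy, scipy, OpenCV 4.12 (cv2) and the standard library are available. Lean on these libraries where they do the work, as an engineer would, in place of code of your own. Each camera call takes 0.05 s, during which the arm holds its last target.

## Task

Turn the turntable until the pointer on its rim lines up with the point of the fixed index block, then pick up the handheld scanner and hold it level and steady for a good second with its window about 10 cm above the middle of the plaster piece. Then lay the scanner gently back flat in its tray, the way round it lay before, leaving the turntable on its mark; do not touch the plaster piece or disturb the jar, bowl and shard.

Things in the scene. Friction and masses are not known exactly. Their poses are not given: they have to be found in the camera images.
- wheel (a joint): angle of the turntable's wheel (rad), growing anticlockwise seen from above; at 0 the pointer lies along the +x axis of the foot (whose own yaw varies). It turns stiffly (about 2 N at the peg) and stays where it is left; range -3.1 to 3.1. The short way to the index is always clockwise seen from above, by 0.5 to 2.4 rad
- wheel_centre (a point): centre of the upper face of the turntable's wheel, a flat grey painted disc 240 mm across, 12 mm thick, its top 66 mm above the bench; below it a white round flange 310 mm across, 12 mm high, with tick marks
- peg_top (a point): top centre of the upright dark wooden peg fixed on the wheel, 18 mm across, 48 mm tall (66 to 114 mm above the bench), its axis 105 mm from the wheel's axis on the same radius as the pointer; pushing it sideways turns the wheel
- pointer_tip (a point): tip of the dark steel pointer that sticks out 18 mm over the wheel's rim, 138 mm from the wheel's axis, 66 mm above the bench (pointer and peg are on one radius)
- index_tip (a point): the place, 138 mm from the wheel's axis and 66 mm above the bench, where the pointer's tip must stand: just in front of the inward-pointing edge (at 141 mm) of the fixed dark steel index block, 30 mm wide, top no higher than 58 mm above the bench, at the rim of the flange
- piece: white plaster mould piece lying loose at the middle of the wheel and turning with it, 93 x 60 mm, 40 mm tall (top 106 mm above the bench); origin at the middle of its underside, x along its length towards its round neck
- piece_top (a point): the scan target: middle of the piece, at its top, 40 mm above its underside
- scanner: handheld scanner, 190 mm long, 0.3 kg, lying along its x axis: a white head 70 x 60 mm, 44 mm tall at +x (from x = 25 to 95 mm), with the glass window on its underside, and a black handle 30 mm wide (y), from x = -95 to 25 mm, z = 14 to 42 mm; a small foot under the handle's end. Origin at the middle of its underside, z up; it lies on the tray's floor, 5 mm above the bench
- scanner_window (a point): centre of the scanner's window, on the underside of the head, 60 mm along +x from the scanner's origin; it looks along the scanner's -z
- scanner_grip (a point): grip point on the handle: x = -10 mm, z = 28 mm from the scanner's origin (centre of mass at about x = +10 mm)
- tray: fixed grey tray, 230 x 112 mm outside along x and y, walls 5 mm thick and 14 mm high, floor 5 mm thick; origin at the middle of its underside; the scanner lies in it with its head to the tray's +x
- jar: bystander: lidded glass jar, 68 mm across, 85 mm tall; origin at the middle of its underside
- bowl: bystander: white bowl, 90 mm across, 50 mm tall; origin at the middle of its underside
- shard: bystander: loose plaster shard about 110 x 70 mm, 25 mm thick; origin at the middle of its underside
Things that resemble listed ones, but are neither listed nor needed, are in the scene too. Leave any yellow look-alike of the scanner alone. What is shaped like the piece but green is not meant.

How it is judged:
On the way, in this order (a step that is already met when the one before it is completed fails the run):
1. the pointer stands at the index (within 8 mm) and the wheel is still, the scanner still in its tray (horizontal distance between pointer_tip and index_tip below 0.008 m and velocity of joint wheel between -0.05 and 0.05 rad/s and z of scanner in the frame of tray below 0.015 m), for 0.4 s.
2. the scanner is held level and still, its window 60 to 150 mm above the piece's top and within 20 mm of its middle sideways, the wheel still on its mark (horizontal distance between pointer_tip and index_tip below 0.008 m and horizontal distance between scanner_window and piece_top below 0.02 m and z of scanner_window in the frame of piece_top between 0.06 and 0.15 m and angle between scanner's own z axis and vertical below 0.2 rad and linear speed of scanner below 0.03 m/s and angular speed of scanner below 0.25 rad/s), for 0.8 s.
At the end, for the whole second after the job is handed in: The pointer's tip is within 8 mm of the index tip and the wheel is still; the piece lies flat on the wheel within 30 mm of its centre; the scanner lies flat (tilt under 0.06 rad) and still on the tray's floor, its origin within 30 mm of the tray's centre along each side, head to the tray's +x (horizontal distance between pointer_tip and index_tip below 0.008 m and velocity of joint wheel between -0.05 and 0.05 rad/s and horizontal distance between piece and wheel_centre below 0.03 m and angle between piece's own z axis and vertical below 0.1 rad and x of scanner in the frame of tray between -0.03 and 0.03 m and y of scanner in the frame of tray between -0.03 and 0.03 m and z of scanner in the frame of tray below 0.01 m and angle between scanner's own z axis and vertical below 0.06 rad and x of scanner_window in the frame of tray above 0.02 m and linear speed of scanner below 0.02 m/s); the robot touches nothing.
It fails at once if the robot or the scanner touches the plaster piece (over 1 N) (contact force between any of the fingers, the arm, scanner and piece above 1 N).
It fails at once if the piece slips over 30 mm off the wheel's centre (not (horizontal distance between piece and wheel_centre below 0.03 m)).
It fails at once if the scanner is dropped or slammed into the tray (over 60 N) (contact force between scanner and tray above 60 N).
It fails at once if jar, bowl or shard moved over 30 mm or tipped (distance of any of jar, bowl, shard from where it was at the start of the episode above 0.03 m or angle between any of jar, bowl, shard's own z axis and vertical above 0.3 rad).
It also fails if it takes over 72 s, if anything falls off the work surface, if the arm or the gripper's body presses on something with over 40 N, if the wrist force passes 120 N, or if a joint passes its speed limit or range.

## Working session

There is one attempt and no reset: what is moved stays moved. The work goes in short steps, Python scripts to look and compute and a tool call to move; the robot and the scene stay as the last step left them, time stands still between calls to the robot, and variables do not carry over. Pictures are saved under pics/ and viewed, and the job is handed in when it is done.

Besides the shell and the picture viewer there is one more tool, called after "Emit:" as name([rows], argument=value, ...), one row to a line, values as JSON. jog_arm: Moves the arm, as the interface text tells. Its arguments: {"type":"object","properties":{"series":{"type":"array"},"jaw":{"type":"number"},"squeeze":{"type":"number"}},"required":["series"]}

```bash
ls; mkdir -p pics; cat > h.py <<'E'
import numpy as np, cv2
from cell import env
def snap(n,tag):
    im,d=env.snapshot(n); cv2.imwrite(f'pics/{tag}.png',im[:,:,::-1]); np.savez(f'pics/{tag}.npz',im=im,d=d); return im,d
def ray(n,uv):
    c=env.camera_info(n);R,_=cv2.Rodrigues(np.array(c['rvec'],float));t=np.array(c['tvec'],float).reshape(3)
    p=cv2.undistortPoints(np.array(uv,float).reshape(-1,1,2),np.array(c['K'],float),np.array(c['D'],float)).reshape(-1,2)
    d=np.c_[p,np.ones(len(p))]@R; return -R.T@t,d
def onz(n,uv,z):
    o,d=ray(n,uv); return o+d*((z-o[2])/d[:,2])[:,None]
def withdepth(n,uv,dep):
    o,d=ray(n,uv); return o+d*np.array(dep).reshape(-1,1)
def proj(n,P):
    c=env.camera_info(n); return cv2.projectPoints(np.array(P,float).reshape(-1,1,3),np.array(c['rvec'],float),np.array(c['tvec'],float),np.array(c['K'],float),np.array(c['D'],float))[0].reshape(-1,2)
def cloud(n,d):
    v,u=np.mgrid[0:d.shape[0],0:d.shape[1]]
    return withdepth(n,np.c_[u.ravel(),v.ravel()],d.ravel()).reshape(d.shape+(3,))
E
python3 - <<'E'
from h import *
snap('top','top0');snap('side','side0')
s=env.get_state();print(s['clock'],s['ee_pos'],s['ee_rot'],s['opening'],env.pinch_z)
E
```

```text
pics
0.1 [0.20932605 0.5882882  0.23054734] [ 1.70044530e-01  9.85436027e-01 -8.28694111e-04 -9.13542466e-05] 1.001246623716075 -0.0187
```

View pics/top0.png

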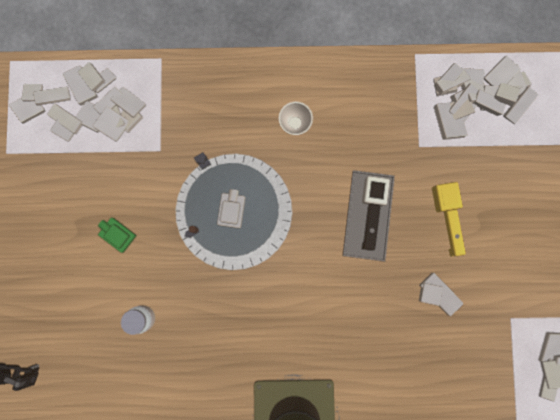

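View pics/side0.png

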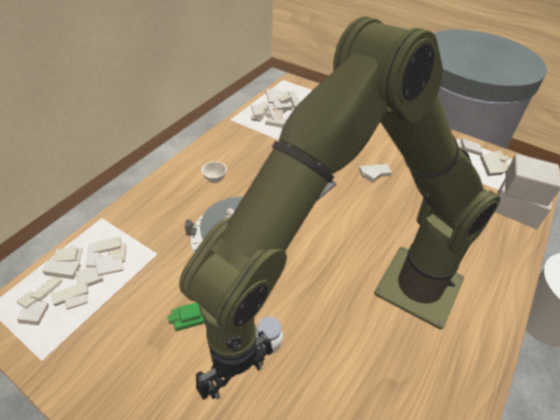

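The top view shows the wheel near (232,210), the peg near (192,231), the index block near (203,160), the tray with the white-headed scanner near (369,215), the yellow look-alike at (452,218) and the green one at (117,234). Next I enlarge these areas.

```bash
python3 - <<'E'
import cv2,numpy as np
im=cv2.imread('pics/top0.png')
a=cv2.resize(im[145:280,165:300],(590,590),interpolation=cv2.INTER_CUBIC);cv2.imwrite('pics/c1.png',a)
a=cv2.resize(im[160:270,330:480],(795,583),interpolation=cv2.INTER_CUBIC);cv2.imwrite('pics/c2.png',a)
E
python3 - <<'E'
from h import *
f=np.load('pics/top0.npz');C=cloud('top',f['d']);im=f['im']
for u,v in [(232,210),(192,231),(180,234),(203,160),(372,230),(376,190),(295,118),(137,320),(440,292),(232,250)]:
    print((u,v),C[v,u].round(3),im[v,u])
E
```

```text
(232, 210) [0.535 0.145 0.1  ] [174 170 168]
(192, 231) [0.484 0.241 0.113] [83 61 50]
(180, 234) [0.482 0.292 0.011] [183 177 169]
(203, 160) [0.67  0.225 0.053] [76 73 76]
(372, 230) [ 0.483 -0.207  0.046] [127 121 117]
(376, 190) [ 0.586 -0.221  0.045] [58 49 44]
(295, 118) [ 0.791 -0.016  0.008] [213 211 197]
(137, 320) [0.27  0.38  0.084] [143 142 151]
(440, 292) [ 0.322 -0.382  0.022] [178 171 166]
(232, 250) [0.437 0.15  0.06 ] [104 110 112]
```

View pics/c1.png

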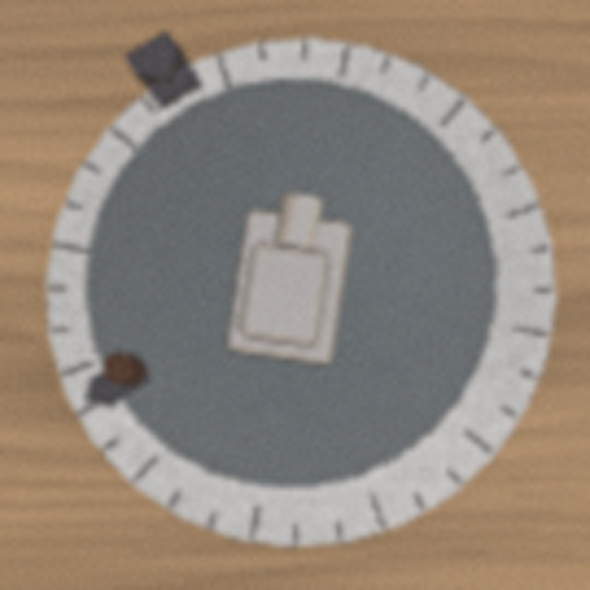

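View pics/c2.png

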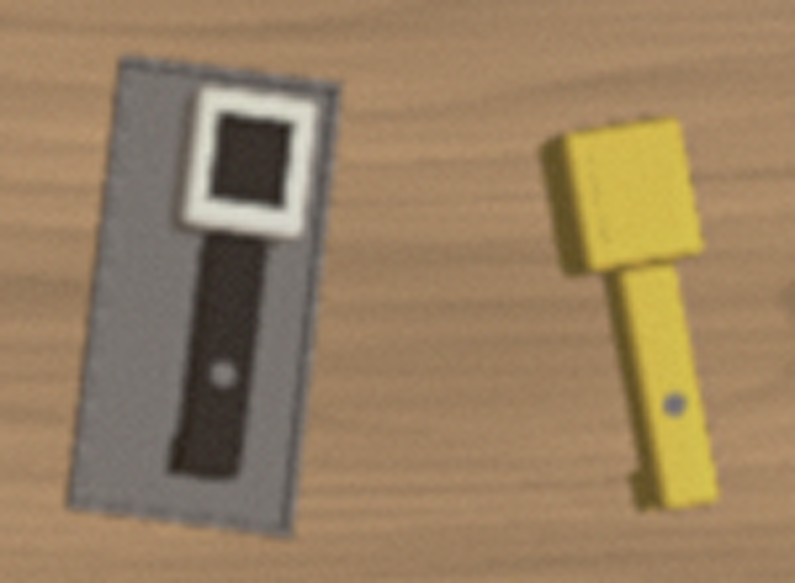

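```bash
cat > m.py <<'E'
from h import *
import sys
f=np.load(f'pics/{sys.argv[1]}.npz');C=cloud('top',f['d']);im=f['im'].astype(int)
Z=C[...,2]
# wheel
roi=(np.hypot(C[...,0]-.53,C[...,1]-.145)<.16)
def circ(xy):
    A=np.c_[2*xy,np.ones(len(xy))];s=np.linalg.lstsq(A,(xy**2).sum(1),rcond=None)[0];return s[:2],np.sqrt(s[2]+s[:2]@s[:2])
m=(roi&(Z>.05)&(abs(im[...,2]-im[...,0])<25)).astype(np.uint8)
m=cv2.morphologyEx(m,cv2.MORPH_OPEN,np.ones((5,5)))
c=max(cv2.findContours(m,0,1)[0],key=cv2.contourArea).reshape(-1,2)
P=onz('top',c,.066)[:,:2]
for _ in range(5):
    ce,r=circ(P);e=abs(np.hypot(*(P-ce).T)-r);P=P[e<max(.002,np.quantile(e,.9))]
print('wheel',ce,r,len(P))
# flange
m=(roi&(im.min(2)>150)).astype(np.uint8);c=np.vstack(cv2.findContours(m,0,1)[0]).reshape(-1,2);h=cv2.convexHull(c).reshape(-1,2)
P=onz('top',h,.012)[:,:2]
for _ in range(4):
    c2,r2=circ(P);e=abs(np.hypot(*(P-c2).T)-r2);P=P[e<max(.003,np.quantile(e,.9))]
print('flange',c2,r2)
ce=(ce+c2)/2
# peg: points z>.09 off centre
R=np.hypot(C[...,0]-ce[0],C[...,1]-ce[1])
pm=roi&(Z>.105)&(R>.08)&(im.sum(2)<300)
v,u=np.nonzero(pm);pp=C[v,u];print('peg',len(v),pp.mean(0),'R',np.hypot(*(pp.mean(0)[:2]-ce)),'ang',np.arctan2(*(pp.mean(0)[:2]-ce)[::-1]))
pg=onz('top',[[u.mean(),v.mean()]],.114)[0];print('peg ray',pg,np.hypot(*(pg[:2]-ce)),np.arctan2(*(pg[:2]-ce)[::-1]))
# index: dark within 
im2=im.sum(2)
dm=(roi|(np.hypot(C[...,0]-.67,C[...,1]-.225)<.04))&(im2<280)
n,l,st,cen=cv2.connectedComponentsWithStats(dm.astype(np.uint8))
for i in range(1,n):
    if st[i,4]>15:
        v,u=np.nonzero(l==i);q=C[v,u];print('dark',cen[i].round(1),st[i,4],np.median(q,0).round(4))
        for z in (.058,.066):
            P=onz('top',np.c_[u,v],z)[:,:2]-ce;rr=np.hypot(*P.T);k=rr.argmin();K=rr.argmax()
            print('  z',z,'rmin',rr[k].round(4),np.arctan2(P[k,1],P[k,0]).round(4),'rmax',rr[K].round(4),np.arctan2(P[K,1],P[K,0]).round(4),'mean ang',np.arctan2(P[:,1].mean(),P[:,0].mean()).round(4))
# piece
pm=((R<.08)&(Z>.09)).astype(np.uint8);c=max(cv2.findContours(pm,0,1)[0],key=cv2.contourArea);v,u=np.nonzero(pm)
rc=cv2.minAreaRect((C[v,u,:2]*1000).astype(np.float32));print('piece',rc,np.quantile(Z[v,u],[.1,.5,.9]),'mean',C[v,u,:2].mean(0))
E
python3 m.py top0
cat > sc.py <<'E'
from h import *
import sys
f=np.load(f'pics/{sys.argv[1]}.npz');C=cloud('top',f['d']);im=f['im'].astype(int);Z=C[...,2]
roi=(abs(C[...,0]-.52)<.16)&(abs(C[...,1]+.2)<.1)
sat=im.max(2)-im.min(2)
t=(roi&(sat<40)).astype(np.uint8);t=cv2.morphologyEx(t,cv2.MORPH_OPEN,np.ones((3,3)));c=max(cv2.findContours(t,0,1)[0],key=cv2.contourArea).reshape(-1,2)
print('tray',cv2.minAreaRect((onz('top',c,.014)[:,:2]*1000).astype(np.float32)))
for nm,m in (('head',roi&(im.min(2)>170)),('handle',roi&(im.max(2)<75)&(Z>.03))):
    c=max(cv2.findContours(cv2.morphologyEx(m.astype(np.uint8),cv2.MORPH_CLOSE,np.ones((3,3))),0,1)[0],key=cv2.contourArea).reshape(-1,2)
    print(nm,c.min(0),c.max(0),cv2.minAreaRect((onz('top',c,.048)[:,:2]*1000).astype(np.float32)))
m=roi&(Z>.03);v,u=np.nonzero(m);q=C[v,u];print('scan>.03',cv2.minAreaRect((q[:,:2]*1000).astype(np.float32)),np.quantile(q[:,2],[.1,.5,.9]))
m=roi&(im.max(2)<75)&(Z>.03)
n,l,st,cen=cv2.connectedComponentsWithStats(m.astype(np.uint8))
for i in range(1,n):
    if st[i,4]>20:
        v,u=np.nonzero(l==i);P=C[v,u];xy=P[:,:2];w,V=np.linalg.eigh(np.cov(xy.T));print('blk',cen[i],st[i,4],P.mean(0),'z',np.median(P[:,2]),'ax ang',np.arctan2(V[1,1],V[0,1]))
E
python3 sc.py top0
```

```text
wheel [0.54046474 0.15172104] 0.11809223900884554 249
flange [0.53955765 0.15030917] 0.1522657794166979
peg 40 [0.48881219 0.24229529 0.11035576] R 0.1046585403210001 ang 2.0819690300938447
peg ray [0.48860272 0.24159921 0.114     ] 0.1041552231473555 2.0869925784210306
dark [201.7 160.2] 151 [0.6713 0.2291 0.0517]
  z 0.058 rmin 0.1304 0.5915 rmax 0.1675 0.61 mean ang 0.5338
  z 0.066 rmin 0.1284 0.5893 rmax 0.1653 0.6084 mean ang 0.5314
dark [192.  230.7] 111 [0.4847 0.2443 0.0781]
  z 0.058 rmin 0.0968 2.0653 rmax 0.1331 2.0882 mean ang 2.0531
  z 0.066 rmin 0.0958 2.0767 rmax 0.1318 2.0966 mean ang 2.0628
piece ((542.122802734375, 148.3065185546875), (46.73276901245117, 89.78964233398438), 79.26476287841797) [0.09358855 0.10221173 0.1057392 ] mean [0.53675601 0.15030754]
tray ((524.2179565429688, -204.80650329589844), (113.27005004882812, 230.1946563720703), 81.87275695800781)
head [366 177] [388 203] ((586.345703125, -223.42318725585938), (53.984134674072266, 64.11782836914062), 80.95156860351562)
handle [363 204] [379 249] ((491.66741943359375, -205.16424560546875), (30.4207706451416, 116.90213775634766), 80.9944076538086)
scan>.03 ((527.5723876953125, -211.50552368164062), (60.46597671508789, 190.44534301757812), 79.92532348632812) [0.04079618 0.04528622 0.04891652]
blk [376.80978261 189.75543478] 184 [ 0.58670522 -0.22298011  0.04697594] z 0.047043420202875885 ax ang 3.0312780347912995
blk [371.13618677 226.50389105] 514 [ 0.49232052 -0.20584121  0.04403959] z 0.04418925114835148 ax ang 2.982030771492712
```

```bash
python3 - <<'E'
from h import *
print(ray('top',[[280,210]])[0],ray('side',[[280,210]])[0])
im=cv2.imread('pics/top0.png')
a=cv2.resize(im[148:176,186:222],None,fx=11,fy=11,interpolation=cv2.INTER_LANCZOS4)
b=cv2.resize(im[220:244,174:210],None,fx=11,fy=11,interpolation=cv2.INTER_LANCZOS4)
cv2.imwrite('pics/d1.png',np.vstack([a,b]))
s=cv2.imread('pics/side0.png')
cv2.imwrite('pics/d2.png',cv2.resize(s[190:290,160:280],None,fx=5,fy=5,interpolation=cv2.INTER_CUBIC))
E
```

```text
[0.42197012 0.01996709 1.27368253] [0.00215173 0.80940358 1.01975711]
```

View pics/d1.png

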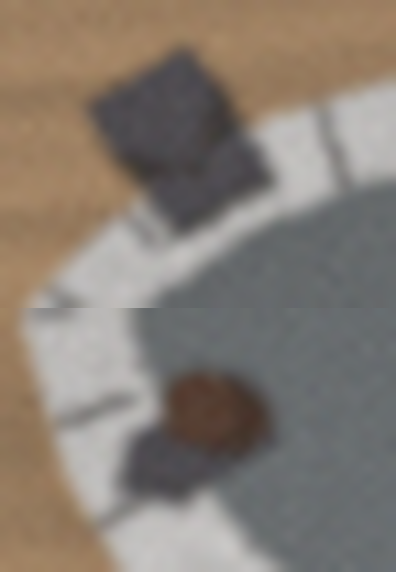

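View pics/d2.png

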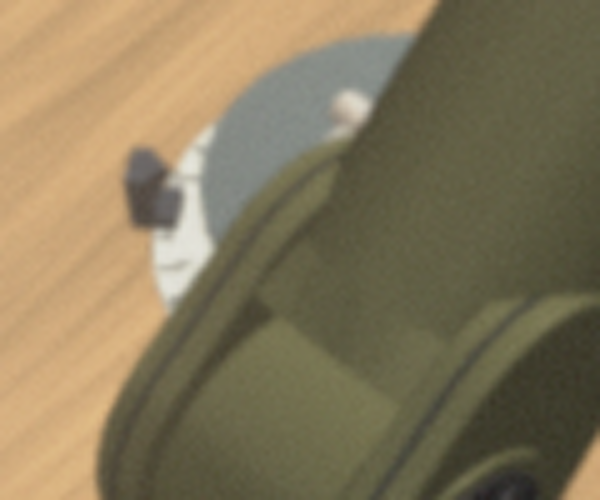

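```bash
python3 - <<'E'
from h import *
ce=np.array([.540,.151])
pts=np.array([[90,105],[182,48],[235,110],[140,165],[200,168],[136,76],[180,235],[270,180]])/11-.5+[186,148]
C=cloud('top',np.load('pics/top0.npz')['d'])
for p in pts: print('depth z',C[int(round(p[1])),int(round(p[0]))].round(3))
for z in (.054,.058):
    P=onz('top',pts,z)[:,:2]; print(z);
    for p in P: print(p.round(4),np.hypot(*(p-ce)).round(4),np.arctan2(*(p-ce)[::-1]).round(3))
    e=P[1]-P[0];print('width',np.hypot(*e),'normal ang',np.arctan2(-e[1],e[0])+0, np.arctan2(e[0],-e[1]))
E
```

```text
depth z [0.677 0.247 0.059]
depth z [0.69  0.227 0.057]
depth z [0.683 0.22  0.015]
depth z [0.665 0.237 0.054]
depth z [0.669 0.228 0.019]
depth z [ 0.699  0.248 -0.005]
depth z [0.652 0.232 0.022]
depth z [0.667 0.213 0.012]
0.054
[0.6781 0.2486] 0.169 0.615
[0.6913 0.2269] 0.1693 0.465
[0.6763 0.2144] 0.1504 0.436
[0.6636 0.2368] 0.1504 0.607
[0.6626 0.2227] 0.142 0.529
[0.6848 0.2377] 0.1688 0.54
[0.6468 0.2273] 0.1313 0.621
[0.6595 0.2062] 0.1317 0.433
width 0.025371214295390486 normal ang 1.0198555766431308 0.550940750151766
0.058
[0.6772 0.2478] 0.1679 0.614
[0.6905 0.2263] 0.1682 0.464
[0.6755 0.2138] 0.1494 0.434
[0.6628 0.236 ] 0.1494 0.606
[0.6619 0.222 ] 0.141 0.528
[0.684 0.237] 0.1677 0.539
[0.6461 0.2266] 0.1303 0.62
[0.6588 0.2056] 0.1307 0.431
width 0.025288008333932594 normal ang 1.019855576643125 0.5509407501517716
```

```bash
cat > g.py <<'E'
from h import *
from scipy.spatial.transform import Rotation as Ro
def st():
    s=env.get_state();R=Ro.from_quat(s['ee_rot']).as_matrix();return s,np.array(s['ee_pos']),R
def yang(R): return np.arctan2(R[1,1],R[0,1])
def goal(P,ya,p=None,R=None):
    if p is None: s,p,R=st()
    t=(yang(R)-ya+np.pi)%(2*np.pi)-np.pi
    return np.r_[(R.T@(np.array(P)-p))*1000,t].round([1,1,1,3][0] if 0 else 3)
E
python3 - <<'E'
from g import *
s,p,R=st();print(p,np.degrees(yang(R)),s['qpos'].round(3),s['clock'])
print(goal([.4884,.2424,.200],2.085-np.pi/2))
E
```

```text
[0.20932605 0.5882882  0.23054734] 70.41917201828474 [-1.195  0.69  -0.195  1.566  0.157  0.902 -0.215] 0.1
[-378.852 -232.306   30.973    0.715]
```

Emit:
jog_arm([
  [[-38,-23,3,0.07],[-76,-46,6,0.14],[-114,-70,9,0.21],[-152,-93,12,0.29],[-190,-116,15,0.36],[-228,-139,18,0.43],[-266,-163,21,0.5],[-304,-186,24,0.57],[-342,-209,27,0.65],[-379,-232,31,0.715],[-379,-232,31,0.715],[-379,-232,31,0.715]],
], jaw=55)

```text
clock: 1.6
ee_pos: [0.4882, 0.2438, 0.2]
ee_rot: [0.504, 0.864, -0.0, -0.001]
force: [-1.0, -0.1, 0.2]
opening: 0.55
```

```bash
python3 - <<'E'
from g import *
s,p,R=st();print(p,np.degrees(yang(R)),s['qpos'].round(3),s['clock'],s['opening'],s['force'])
print(goal([.4884,.2424,.078],2.085-np.pi/2))
snap('top','top1');snap('side','side1')
E
```

```text
[0.48817085 0.24378709 0.20003429] 29.492485480646106 [-0.518  0.625 -0.048  1.844  0.043  0.674 -0.076] 1.6 0.5502125277469215 [-1.000575   -0.13273983  0.20205348]
[-1.43200e+00 -3.99000e-01  1.22033e+02  1.00000e-03]
```

View pics/side1.png

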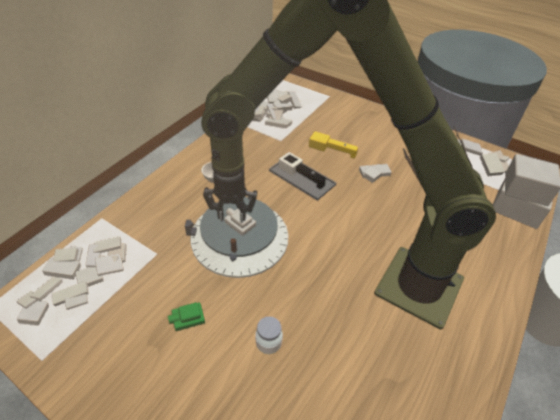

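```bash
python3 - <<'E'
from g import *
print(proj('side',[[.4884,.2424,.114],[.4884,.2424,.066],[.488,.244,.2],[.540,.151,.066],[.540+.138*np.cos(.53),.151+.138*np.sin(.53),.066]]))
im=cv2.imread('pics/side1.png');cv2.imwrite('pics/d3.png',cv2.resize(im[180:280,170:300],None,fx=6,fy=6,interpolation=cv2.INTER_CUBIC))
E
```

```text
[[233.59825737 239.7235875 ]
 [234.34583205 250.26916805]
 [231.90163307 219.60113463]
 [239.09435684 223.28746811]
 [194.70419563 220.57213301]]
```

View pics/d3.png

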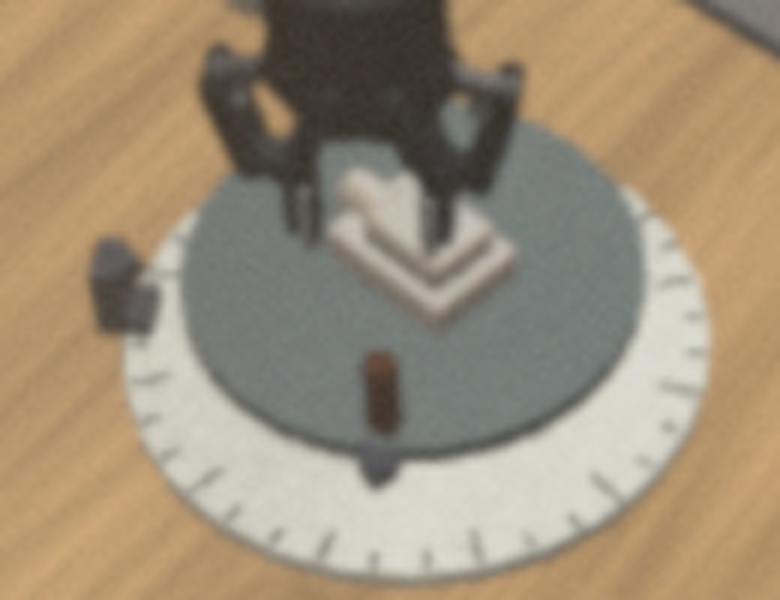

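The crop shows the peg top at (233.3,239.7), matching the predicted (233.6,239.7). Descending astride the peg.

Emit:
jog_arm([
  [[-1,0,25,0],[-1,0,50,0],[-1,0,75,0],[-1,0,100,0],[-1,0,122,0],[-1,0,122,0]],
])

```text
clock: 2.45
ee_pos: [0.4875, 0.2432, 0.0771]
ee_rot: [0.503, 0.864, -0.001, -0.001]
force: [-0.7, -0.4, -0.5]
opening: 0.548
```

Emit:
jog_arm([
  [[0,0,0,0],[0,0,0,0],[0,0,0,0],[0,0,0,0],[0,0,0,0],[0,0,0,0],[0,0,0,0]],
], jaw=25, squeeze=20)

```text
clock: 3.32
ee_pos: [0.4892, 0.2424, 0.0783]
ee_rot: [0.504, 0.864, -0.0, -0.0]
force: [0.1, -0.1, 0.0]
opening: 0.249
```

```bash
python3 - <<'E'
from g import *
s,p,R=st();print(p,np.degrees(yang(R)),s['qpos'].round(3),s['clock'],s['opening'],s['force'])
ce=np.array([.540,.151]);
# arc: 16 steps; two calls
a0=yang(R)+np.pi/2; rad=p[:2]-ce
print(np.hypot(*rad),np.arctan2(rad[1],rad[0]),a0)
r=.105;a0=2.085
D=-1.555
for k in range(1,25):
    a=a0+D*k/24
    if k<=12: print(k,goal([*(ce+r*np.array([np.cos(a),np.sin(a)])),.078],a-np.pi/2).round(3).tolist())
E
```

```text
[0.48923975 0.24240898 0.0782635 ] 29.44983614293264 [-0.525  0.821 -0.033  1.928  0.064  0.394 -0.092] 3.325 0.24883630626847653 [ 0.08802818 -0.09859296  0.03529901]
0.10455718355616322 2.077706582891858 2.0847929316618985
1 [0.227, 6.036, 0.263, 0.065]
2 [-0.432, 12.806, 0.263, 0.129]
3 [-1.528, 19.519, 0.262, 0.194]
4 [-3.056, 26.147, 0.261, 0.259]
5 [-5.009, 32.662, 0.261, 0.324]
6 [-7.381, 39.037, 0.26, 0.389]
7 [-10.16, 45.245, 0.26, 0.453]
8 [-13.336, 51.261, 0.259, 0.518]
9 [-16.894, 57.058, 0.258, 0.583]
10 [-20.82, 62.612, 0.257, 0.648]
11 [-25.098, 67.901, 0.257, 0.713]
12 [-29.709, 72.901, 0.256, 0.777]
```

Emit:
jog_arm([
  [[0,6,0,0.065],[-0.5,13,0,0.13],[-1.5,19.5,0,0.195],[-3,26,0,0.26],[-5,32.7,0,0.324],[-7.4,39,0,0.389],[-10.2,45.2,0,0.453],[-13.3,51.3,0,0.518],[-16.9,57,0,0.583],[-20.8,62.6,0,0.648],[-25,67.9,0,0.713],[-29.7,73,0,0.777]],
])

```text
clock: 4.82
ee_pos: [0.5674, 0.2537, 0.0782]
ee_rot: [0.794, 0.607, 0.0, -0.001]
force: [-2.3, 2.4, -0.1]
opening: 0.249
```

```bash
python3 - <<'E'
from g import *
s,p,R=st();print(p,np.degrees(yang(R)),s['qpos'].round(3),s['clock'],s['opening'],s['force'])
ce=np.array([.540,.151]);
rad=p[:2]-ce
print(np.hypot(*rad),np.arctan2(rad[1],rad[0]),yang(R)+np.pi/2)
r=.105;a0=2.085-1.555/2
D=-1.555/2
for k in range(1,13):
    a=a0+D*k/12
    print(k,goal([*(ce+r*np.array([np.cos(a),np.sin(a)])),.078],a-np.pi/2).round(3).tolist())
E
```

```text
[0.56737748 0.25367924 0.0781798 ] -15.216051742626345 [-0.58   0.895  0.158  1.7   -0.233  0.566 -0.549] 4.825 0.24883337553416018 [-2.28011612  2.41406683 -0.05618765]
0.10626641999470635 1.3102271417727345 1.305226124732246
1 [-1.47, 7.092, 0.171, 0.063]
2 [-2.115, 13.863, 0.164, 0.127]
3 [-3.197, 20.578, 0.156, 0.192]
4 [-4.711, 27.21, 0.148, 0.257]
5 [-6.651, 33.729, 0.139, 0.322]
6 [-9.01, 40.109, 0.13, 0.386]
7 [-11.776, 46.323, 0.121, 0.451]
8 [-14.939, 52.345, 0.111, 0.516]
9 [-18.486, 58.149, 0.101, 0.581]
10 [-22.4, 63.711, 0.09, 0.646]
11 [-26.667, 69.009, 0.08, 0.71]
12 [-31.268, 74.019, 0.069, 0.775]
```

Emit:
jog_arm([
  [[0,6,0,0.065],[-0.5,13,0,0.13],[-1.5,19.5,0,0.195],[-3,26,0,0.26],[-5,32.7,0,0.324],[-7.4,39,0,0.389],[-10.2,45.2,0,0.453],[-13.3,51.3,0,0.518],[-16.9,57,0,0.583],[-20.8,62.6,0,0.648],[-25.5,68.6,0,0.723],[-25.5,68.6,0,0.723]],
])

```text
clock: 6.32
ee_pos: [0.6282, 0.2098, 0.0784]
ee_rot: [0.958, 0.288, 0.001, 0.0]
force: [0.3, 0.5, 0.5]
opening: 0.255
```

```bash
python3 - <<'E'
from g import *
s,p,R=st();print(p,np.degrees(yang(R)),s['qpos'].round(3),s['clock'],s['opening'],s['force'])
ce=np.array([.540,.151]);
rad=p[:2]-ce
print(np.hypot(*rad),np.arctan2(rad[1],rad[0]),yang(R)+np.pi/2)
snap('side','side2');im=cv2.imread('pics/side2.png');cv2.imwrite('pics/d4.png',cv2.resize(im[180:280,170:300],None,fx=6,fy=6,interpolation=cv2.INTER_CUBIC))
snap('top','top2');im=cv2.imread('pics/top2.png');cv2.imwrite('pics/d5.png',cv2.resize(im[140:280,165:300],None,fx=4,fy=4,interpolation=cv2.INTER_CUBIC))
E
```

```text
[0.6282041  0.20980007 0.07838402] -56.514914913919334 [-0.572  0.96   0.351  1.572 -0.458  0.69  -0.988] 6.325 0.25451977926285574 [0.28758552 0.49005236 0.4804105 ]
0.10600666280768407 0.587981715937064 0.5844249850625565
```

View pics/d4.png

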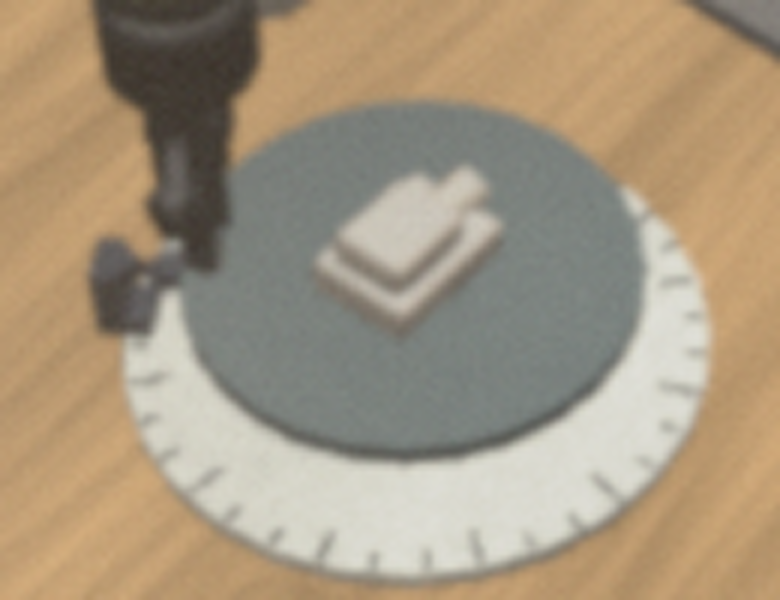

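View pics/d5.png

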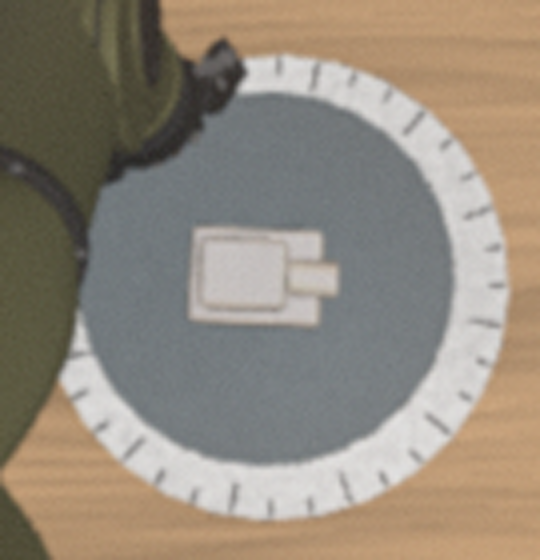

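Emit:
jog_arm([
  [[0,3,0,0.03],[-0.2,6,0,0.055],[-0.3,7.2,0,0.067],[-0.3,7.2,0,0.067],[-0.3,7.2,0,0.067],[-0.3,7.2,0,0.067]],
])

```text
clock: 7.18
ee_pos: [0.631, 0.2037, 0.0784]
ee_rot: [0.967, 0.256, 0.0, 0.0]
force: [-0.3, 0.6, 0.8]
opening: 0.252
```

```bash
python3 - <<'E'
from g import *
s,p,R=st();print(p,np.degrees(yang(R)),s['clock'],s['opening'],s['force'])
ce=np.array([.540,.151]);
rad=p[:2]-ce
print(np.hypot(*rad),np.arctan2(rad[1],rad[0]),yang(R)+np.pi/2)
E
```

```text
[0.63096718 0.203748   0.07835838] -60.33225770455303 7.175 0.2519513582951886 [-0.34666739  0.64160894  0.7968981 ]
0.1051540730261402 0.5254772024897445 0.5177997846887299
```

Emit:
jog_arm([
  [[0,-1,0,0],[0,-1,0,0],[0,-1,0,0],[0,-1,-30,0],[0,-1,-70,0],[0,-1,-110,0],[0,-1,-140,0]],
], jaw=55)

```text
clock: 8.05
ee_pos: [0.6308, 0.2044, 0.2202]
ee_rot: [0.967, 0.256, 0.001, 0.0]
force: [0.3, 0.5, -0.5]
opening: 0.548
```

```bash
cat > s.py <<'E'
from g import *
import math
# scanner est
yaw=math.radians(-9.6)
o=np.array([.5275,-.2110]);x=np.array([math.cos(yaw),math.sin(yaw)])
f=np.load('pics/top0.npz');im=f['im'].astype(int)
C=cloud('top',f['d']);Z=C[...,2]
roi=(abs(C[...,0]-.52)<.16)&(abs(C[...,1]+.2)<.1)
# black handle axis on plane z=.047: row-wise centres
m=roi&(im.max(2)<85)
pts=[]
for v in range(208,244):
    u=np.nonzero(m[v])[0]
    if len(u): pts.append([(u.min()+u.max())/2,v])
P=onz('top',pts,.047)[:,:2]
vx,vy,x0,y0=cv2.fitLine(P.astype(np.float32),cv2.DIST_HUBER,0,.01,.01).ravel()
print('handle line yaw',math.degrees(math.atan2(vy,vx)),x0,y0)
# head white ring + window centre
for nm,mm in (('white',roi&(im.min(2)>170)),):
    v,u=np.nonzero(mm);q=onz('top',np.c_[u,v],.049)[:,:2];rc=cv2.minAreaRect((q*1000).astype(np.float32));print(nm,rc)
c=np.array(rc[0])/1000
print('origin from head',c-.060*x,'grip',c-.070*x,'handle line y at grip x',y0+vy/vx*((c-.070*x)[0]-x0))
E
python3 s.py; python3 - <<'E'
from g import *
s,p,R=st();print(p,np.degrees(yang(R)),s['qpos'].round(2))
snap('side','side3');im=cv2.imread('pics/side3.png');cv2.imwrite('pics/d6.png',cv2.resize(im[180:280,170:300],None,fx=6,fy=6,interpolation=cv2.INTER_CUBIC))
E
```

```text
handle line yaw -9.321492897906582 0.49468353 -0.20574448
white ((586.2115478515625, -223.2246856689453), (53.9400634765625, 64.06554412841797), 80.95173645019531)
origin from head [ 0.52705179 -0.21321856] grip [ 0.51719183 -0.21155087] handle line y at grip x -0.20943901962951603
[0.63077173 0.20439748 0.22024544] -60.352235945301 [-0.61  0.8   0.46  1.47 -0.4   0.96 -1.1 ]
```

View pics/d6.png

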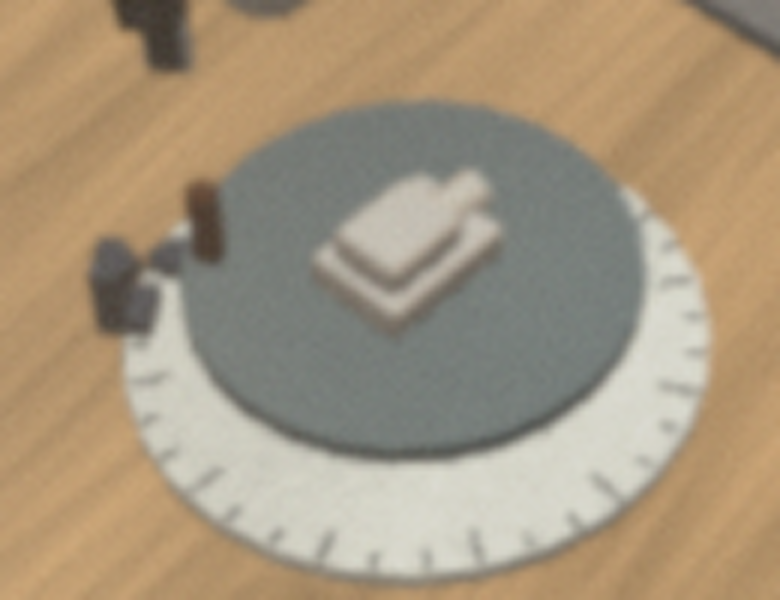

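```bash
python3 - <<'E'
from g import *
print(goal([.517,-.2105,.200],np.radians(-99.4)))
E
```

```text
[-306.365  303.334   22.542    0.682]
```

Emit:
jog_arm([
  [[-31,30,2,0.07],[-61,61,4,0.14],[-92,91,7,0.2],[-123,121,9,0.27],[-153,152,11,0.34],[-184,182,14,0.41],[-214,212,16,0.48],[-245,243,18,0.55],[-276,273,20,0.61],[-306,303,22.5,0.682],[-306,303,22.5,0.682],[-306,303,22.5,0.682]],
])

```text
clock: 9.6
ee_pos: [0.5145, -0.2095, 0.1956]
ee_rot: [0.997, -0.082, -0.0, -0.0]
force: [0.5, -0.1, 0.1]
opening: 0.548
```

```bash
python3 - <<'E'
from g import *
s,p,R=st();print(p,np.degrees(yang(R)),s['qpos'].round(2))
print(goal([.517,-.2105,.015],np.radians(-99.4)))
snap('side','side4');snap('top','top4');im=cv2.imread('pics/top4.png');cv2.imwrite('pics/d7.png',cv2.resize(im[140:280,165:300],None,fx=4,fy=4,interpolation=cv2.INTER_CUBIC))
E
python3 m.py top4
```

```text
[ 0.51448849 -0.2094967   0.19560739] -99.37981121611867 [-0.01  0.71  0.55  1.84 -0.53  0.74 -0.91]
[  2.683   0.742 180.606   0.   ]
wheel [0.54039539 0.15180553] 0.11813823788562675 250
flange [0.53904653 0.14967908] 0.15281027780021722
peg 38 [0.62981761 0.20654141 0.11023769] R 0.10597615399239334 ang 0.5545080203519273
peg ray [0.62914511 0.20593756 0.114     ] 0.10508660178104075 0.5529923276781677
dark [204.1 164.6] 208 [0.6648 0.2218 0.0577]
  z 0.058 rmin 0.1011 0.5748 rmax 0.1664 0.5977 mean ang 0.5383
  z 0.066 rmin 0.0993 0.5718 rmax 0.1642 0.5961 mean ang 0.5357
piece ((537.5037231445312, 148.0029754638672), (85.60136413574219, 47.156089782714844), 82.82396697998047) [0.09301172 0.10218957 0.10585329] mean [0.53889458 0.15411522]
```

View pics/d7.png

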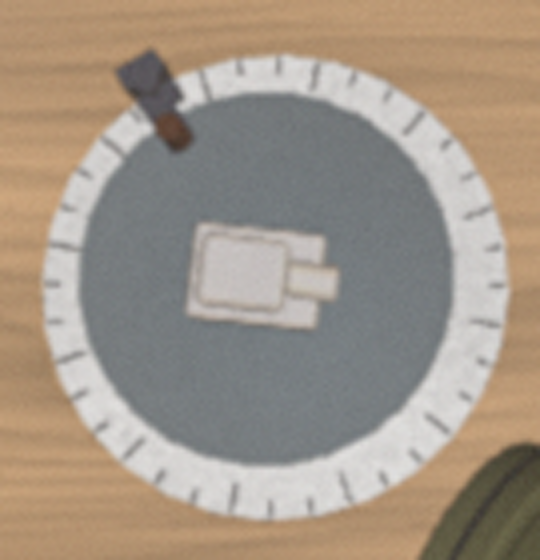

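View pics/side4.png

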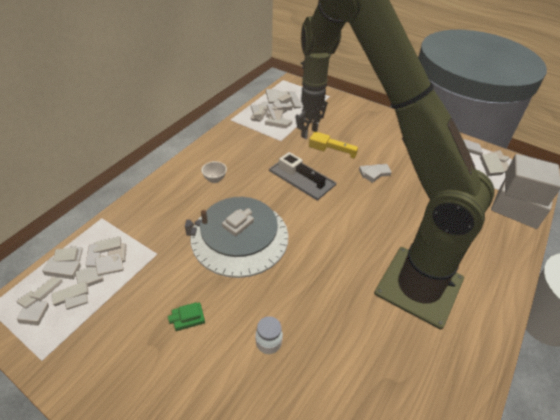

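```bash
python3 - <<'E'
from h import *
im=cv2.imread('pics/top4.png');a=cv2.resize(im[148:183,186:222],None,fx=14,fy=14,interpolation=cv2.INTER_LANCZOS4)
cv2.imwrite('pics/d8.png',cv2.convertScaleAbs(a,alpha=1.6))
im=cv2.imread('pics/side4.png');a=cv2.resize(im[203:240,178:218],None,fx=14,fy=14,interpolation=cv2.INTER_LANCZOS4)
cv2.imwrite('pics/d9.png',cv2.convertScaleAbs(a,alpha=1.6))
ce=np.array([.54,.151])
for a in (.51,.53,.55,.57):
  P=np.c_[ce+.138*np.array([np.cos(a),np.sin(a)]),.066]if 0 else np.array([*(ce+.138*np.array([np.cos(a),np.sin(a)])),.066])
  Q=np.array([*(ce+.141*np.array([np.cos(a),np.sin(a)])),.058])
  t=proj('top',[P,Q]);s=proj('side',[P,Q]);print(a,((t+.5-[186,148])*14).round(0).tolist(),((s+.5-[178,203])*14).round().tolist())
E
```

```text
0.51 [[267.0, 213.0], [266.0, 207.0]] [[243.0, 244.0], [234.0, 267.0]]
0.53 [[254.0, 220.0], [253.0, 215.0]] [[241.0, 253.0], [232.0, 276.0]]
0.55 [[241.0, 228.0], [240.0, 223.0]] [[239.0, 262.0], [229.0, 286.0]]
0.57 [[228.0, 236.0], [227.0, 231.0]] [[237.0, 272.0], [227.0, 295.0]]
```

View pics/d8.png

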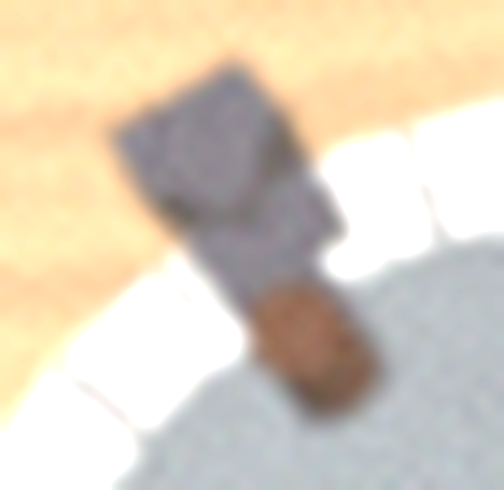

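View pics/d9.png

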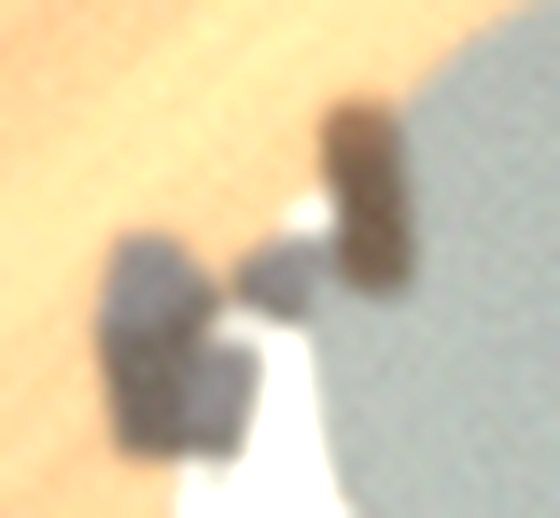

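Both views put the pointer about 0.023–0.028 rad (3–4 mm) short of the index. That is within the 8 mm tolerance but uses half of it, so I go back for one small nudge.

```bash
python3 - <<'E'
from g import *
ce=np.array([.54,.151]);a=.553
print(goal([*(ce+.105*np.array([np.cos(a),np.sin(a)])),.200],.53-np.pi/2))
E
```

```text
[  46.189 -427.674   -3.892   -0.692]
```

Emit:
jog_arm([
  [[5,-43,-1,-0.07],[9,-86,-1,-0.14],[14,-128,-1,-0.21],[18,-171,-2,-0.28],[23,-214,-2,-0.35],[28,-257,-2,-0.42],[32,-300,-3,-0.49],[37,-342,-3,-0.56],[42,-385,-4,-0.63],[46,-427.5,-4,-0.692],[46,-427.5,-4,-0.692],[46,-427.5,-4,-0.692]],
])

```text
clock: 11.2
ee_pos: [0.629, 0.2043, 0.1996]
ee_rot: [0.965, 0.261, -0.0, 0.0]
force: [0.9, -0.4, -0.5]
opening: 0.549
```

```bash
python3 - <<'E'
from g import *
s,p,R=st();print(p,np.degrees(yang(R)))
ce=np.array([.54,.151]);a=.553
print(goal([*(ce+.105*np.array([np.cos(a),np.sin(a)])),.079],.53-np.pi/2))
E
```

```text
[0.62901521 0.20434357 0.19956443] -59.701519268839405
[ 1.31800e+00 -1.43600e+00  1.20563e+02 -1.00000e-03]
```

Emit:
jog_arm([
  [[1,-1.4,30,0],[1,-1.4,60,0],[1,-1.4,90,0],[1,-1.4,115,0],[1,-1.4,120.5,0],[1,-1.4,120.5,0]],
])

```text
clock: 11.95
ee_pos: [0.6301, 0.205, 0.0798]
ee_rot: [0.966, 0.26, 0.0, 0.0]
force: [0.8, 0.5, 0.2]
opening: 0.55
```

Emit:
jog_arm([
  [[0,0,0,0],[0,0,0,0],[0,0,0,0],[0,0,0,0],[0,0,0,0]],
], jaw=25)

```text
clock: 12.58
ee_pos: [0.6298, 0.206, 0.0793]
ee_rot: [0.965, 0.261, 0.0, -0.0]
force: [0.5, -0.3, -0.4]
opening: 0.25
```

```bash
python3 - <<'E'
from g import *
s,p,R=st();print(p,np.degrees(yang(R)),s['opening'],s['force'])
ce=np.array([.54,.151]);a=.500;rad=p[:2]-ce;print(np.hypot(*rad),np.arctan2(rad[1],rad[0]))
print(goal([*(ce+.105*np.array([np.cos(a),np.sin(a)])),.079],.51-np.pi/2))
E
```

```text
[0.6297996  0.20595106 0.07931881] -59.753954914169135 0.25013972104178556 [ 0.48851042 -0.27917542 -0.37029115]
0.10527861892394846 0.5491452876539218
[-0.296  5.166  0.318  0.018]
```

Emit:
jog_arm([
  [[0,2,0,0.01],[-0.2,4,0,0.018],[-0.3,5.2,0,0.018],[-0.3,5.2,0,0.018],[-0.3,5.2,0,0.018],[-0.3,5.2,0,0.018],[-0.3,5.2,0,0.018]],
])

```text
clock: 13.45
ee_pos: [0.6322, 0.2015, 0.0793]
ee_rot: [0.968, 0.252, 0.0, -0.0]
force: [0.7, 4.1, -1.5]
opening: 0.25
```

Emit:
jog_arm([
  [[0,-2,0,0],[0,-2,0,0],[0,-2,0,0],[0,-2,0,0],[0,-2,-30,0],[0,-2,-80,0],[0,-2,-120,0],[0,-2,-120,0]],
], jaw=55)

```text
clock: 14.45
ee_pos: [0.6338, 0.2029, 0.2032]
ee_rot: [0.968, 0.252, 0.004, 0.0]
force: [0.1, 0.8, -1.1]
opening: 0.553
```

```bash
python3 - <<'E'
from g import *
s,p,R=st();print(p,np.degrees(yang(R)),s['opening'],s['force'])
print(goal([.517,-.2105,.195],np.radians(-99.4)))
E
```

```text
[0.63375521 0.20293367 0.20322762] -60.80446001143154 0.5532482775392259 [ 0.06204502  0.75974097 -1.08580732]
[-303.649  303.941    6.623    0.674]
```

Emit:
jog_arm([
  [[-30,30,0,0.07],[-60,60,0,0.14],[-91,91,0,0.2],[-121,121,0,0.27],[-152,152,0,0.34],[-182,182,2,0.41],[-212,212,3,0.48],[-243,243,4,0.55],[-273,273,6,0.61],[-303,304,7,0.674],[-303,304,7,0.674],[-303,304,7,0.674]],
])

```text
clock: 15.95
ee_pos: [0.5148, -0.2093, 0.1915]
ee_rot: [0.997, -0.082, -0.001, -0.001]
force: [0.4, 0.4, 0.3]
opening: 0.548
```

```bash
python3 - <<'E'
from g import *
s,p,R=st();print(p,np.degrees(yang(R)),s['qpos'].round(2))
print(goal([.517,-.2105,.015],np.radians(-99.4)))
snap('side','side5');snap('top','top5')
im=cv2.imread('pics/top5.png');a=cv2.resize(im[148:183,186:222],None,fx=14,fy=14,interpolation=cv2.INTER_LANCZOS4)
im=cv2.imread('pics/side5.png');b=cv2.resize(im[203:238,178:200+14],None,fx=14,fy=14,interpolation=cv2.INTER_LANCZOS4)
m=cv2.resize(np.hstack([a,b]),(790,385));cv2.imwrite('pics/d10.png',cv2.convertScaleAbs(m,alpha=1.6))
E
python3 m.py top5 | grep -v z
```

```text
[ 0.51480508 -0.20932585  0.19147531] -99.37473398534648 [-0.01  0.72  0.54  1.84 -0.53  0.74 -0.9 ]
[  2.624   1.017 176.47    0.   ]
wheel [0.54033152 0.15175013] 0.11807714174825516 244
flange [0.53843434 0.14947681] 0.1525428365345842
peg 39 [0.6308595  0.20364169 0.11039177] R 0.10573530575041491 ang 0.5253531653010685
peg ray [0.63021129 0.20307223 0.114     ] 0.1048890449746118 0.5237555445420358
dark [204.5 164.4] 201 [0.6642 0.2216 0.0578]
piece ((540.34765625, 147.51329040527344), (84.80697631835938, 47.68565368652344), 81.82636260986328) [0.09399441 0.10210269 0.10534453] mean [0.53925504 0.15414035]
```

View pics/d10.png

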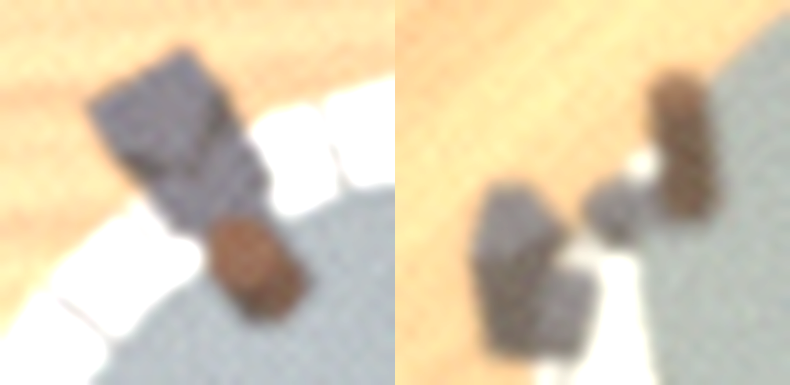

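The pointer now measures 0.524 against the index's 0.530 (under 1 mm), so I go down to the handle.

Emit:
jog_arm([
  [[2,1,40,0],[2,1,80,0],[2,1,120,0],[2,1,145,0],[2,1,160,0],[2,1,170,0],[2,1,176,0],[2,1,176,0]],
])

```text
clock: 17.05
ee_pos: [0.5171, -0.2115, 0.0164]
ee_rot: [0.997, -0.082, 0.0, -0.0]
force: [0.1, -0.5, 0.3]
opening: 0.554
```

```bash
python3 - <<'E'
from g import *
s,p,R=st();print(p,np.degrees(yang(R)),s['opening'],s['force'],s['clock'])
snap('side','side6');im=cv2.imread('pics/side6.png');cv2.imwrite('pics/d11.png',cv2.resize(im[120:210,250:360],None,fx=6,fy=6,interpolation=cv2.INTER_CUBIC))
E
```

```text
[ 0.51708409 -0.21152646  0.01644755] -99.4022920401393 0.553669478734309 [ 0.06036149 -0.53336674  0.30702077] 17.05
```

View pics/d11.png

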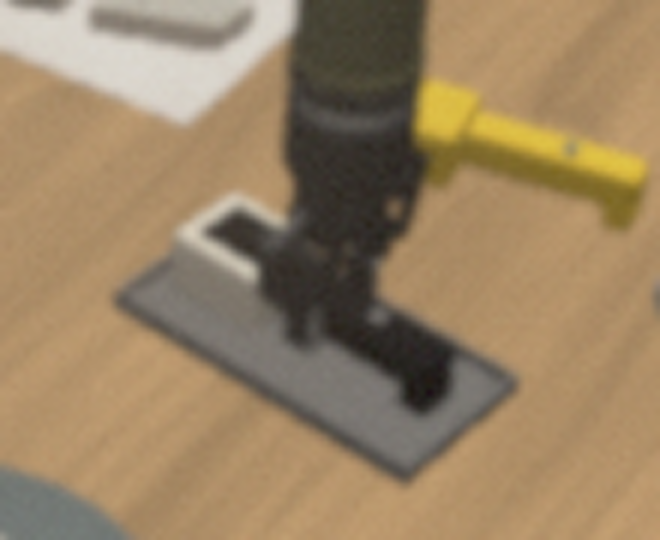

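The crop shows the fingers astride the black handle of the white-headed scanner, clear of the tray walls and the yellow look-alike. I close the jaws.

Emit:
jog_arm([
  [[0,0,0,0],[0,0,0,0],[0,0,0,0],[0,0,0,0],[0,0,0,0],[0,0,0,0]],
], jaw=10, squeeze=70)

```text
clock: 17.85
ee_pos: [0.5173, -0.2119, 0.0171]
ee_rot: [0.997, -0.082, 0.001, 0.0]
force: [-1.0, -0.0, 5.9]
opening: 0.342
```

```bash
python3 - <<'E'
from g import *
s,p,R=st();print(p,np.degrees(yang(R)),s['opening'],s['force'],s['wrist_torque'],s['clock'])
E
```

```text
[ 0.51725458 -0.21188932  0.01708329] -99.41634166688442 0.34164447926842206 [-1.00570402 -0.01588163  5.87815446] [0.03117781 0.20801436 0.04937321] 17.85
```

Emit:
jog_arm([
  [[0,0,-10,0],[0,0,-25,0],[0,0,-50,0],[0,0,-80,0],[0,0,-110,0],[0,0,-140,0],[0,0,-170,0],[0,0,-190,0],[0,0,-200,0],[0,0,-200,0],[0,0,-200,0]],
])

```text
clock: 19.23
ee_pos: [0.5163, -0.2111, 0.2155]
ee_rot: [0.997, -0.082, -0.001, -0.0]
force: [-0.1, -0.4, -3.2]
opening: 0.341
```

```bash
python3 - <<'E'
from g import *
s,p,R=st();print(p,np.degrees(yang(R)),s['opening'],s['force'],s['wrist_torque'],s['clock'],s['qpos'].round(2))
snap('side','side7');im=cv2.imread('pics/side7.png');cv2.imwrite('pics/d12.png',cv2.resize(im[80:210,250:380],None,fx=4.5,fy=4.5,interpolation=cv2.INTER_CUBIC))
# hold target: scanner yaw choice
c=np.array([.540,.150])
for yaw in (-9.4,10,20):
    y=np.radians(yaw);x=np.array([np.cos(y),np.sin(y)]);print(yaw,c-.070*x,goal([*(c-.070*x),.217],np.radians(yaw-90)))
E
```

```text
[ 0.51629217 -0.21106189  0.21549227] -99.4043544286468 0.34100420015838023 [-0.10671347 -0.36506396 -3.19873073] [ 0.07514741  0.05986813 -0.02382326] 19.225 [-0.03  0.69  0.58  1.81 -0.51  0.8  -0.92]
-9.4 [0.47093995 0.16143282] [-105.61  -360.127   -1.193   -0.   ]
10 [0.47106346 0.13784463] [-101.634 -336.876   -1.215   -0.339]
20 [0.47422152 0.12605859] [ -96.592 -325.764   -1.232   -0.513]
```

View pics/d12.png

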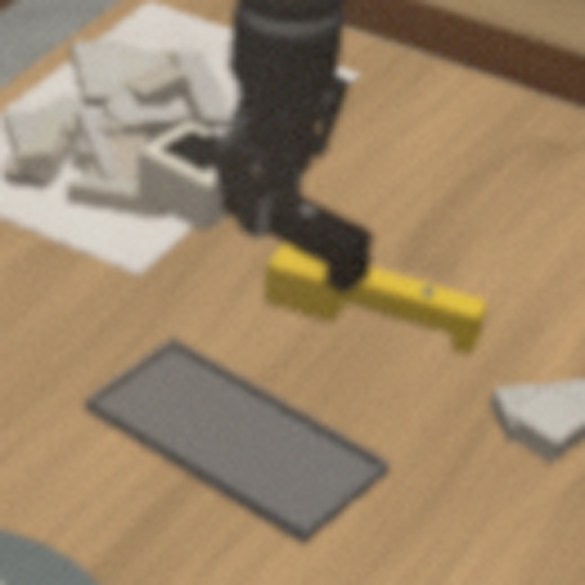

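Emit:
jog_arm([
  [[-3,-10,0,-0.01],[-9,-30,0,-0.03],[-18,-60,0,-0.06],[-27,-92,0,-0.09],[-37,-124,-1,-0.125],[-47,-156,-1,-0.16],[-57,-188,-1,-0.19],[-66,-220,-1,-0.22],[-76,-252,-1,-0.255],[-85,-284,-1,-0.29],[-93,-310,-1,-0.315],[-99,-328,-1,-0.33]],
])

```text
clock: 20.78
ee_pos: [0.4718, 0.1304, 0.2168]
ee_rot: [0.996, 0.084, -0.001, -0.0]
force: [0.1, 0.4, -3.4]
opening: 0.339
```

```bash
python3 - <<'E'
from g import *
s,p,R=st();print(p,np.degrees(yang(R)),s['opening'],s['force'],s['clock'])
c=np.array([.540,.150])
yaw=10;y=np.radians(yaw);x=np.array([np.cos(y),np.sin(y)]);print(yaw,c-.070*x,goal([*(c-.070*x),.217],np.radians(yaw-90)))
E
```

```text
[0.47178455 0.13042989 0.21683798] -80.31144984908617 0.3390678981752144 [ 0.09335151  0.42540041 -3.36060598] 20.775
10 [0.47106346 0.13784463] [ 5.37e-01 -7.43e+00 -1.57e-01 -5.00e-03]
```

Emit:
jog_arm([
  [[0.3,-4,0,0],[0.5,-7.4,0,0],[0.5,-7.4,0,0],[0.5,-7.4,0,0],[0.5,-7.4,0,0],[0.5,-7.4,0,0],[0.5,-7.4,0,0],[0.5,-7.4,0,0],[0.5,-7.4,0,0],[0.5,-7.4,0,0],[0.5,-7.4,0,0],[0.5,-7.4,0,0]],
])

```text
clock: 22.28
ee_pos: [0.4721, 0.1356, 0.2173]
ee_rot: [0.997, 0.083, -0.0, -0.0]
force: [-1.1, -0.9, -2.6]
opening: 0.342
```

```bash
python3 - <<'E'
from g import *
s,p,R=st();print(p,np.degrees(yang(R)),s['opening'],s['force'],s['clock'],abs(s['qvel']).max())
im,d=snap('top','top8');snap('side','side8')
a=cv2.imread('pics/side8.png');b=cv2.imread('pics/top8.png')
cv2.imwrite('pics/d13.png',np.hstack([cv2.resize(a[150:290,150:290],None,fx=2.8,fy=2.8),cv2.resize(b[140:280,160:300],None,fx=2.8,fy=2.8)]))
C=cloud('top',d);Z=C[...,2]
m=(im.min(2)>150)&(Z>.21)&(np.hypot(C[...,0]-.54,C[...,1]-.15)<.08)
v,u=np.nonzero(m);print(len(v),np.quantile(Z[m],[.1,.5,.9]));q=onz('top',np.c_[u,v],.249)[:,:2];print(cv2.minAreaRect((q*1000).astype(np.float32)))
# tilt plane fit on scanner top
hull=cv2.convexHull(np.c_[u,v].astype(np.int32));mm=np.zeros(Z.shape,np.uint8);cv2.fillConvexPoly(mm,hull,1);k=(mm>0)&(Z>.235)&(Z<.27);A=np.c_[C[k][:,:2],np.ones(k.sum())];print('slopes',np.linalg.lstsq(A,Z[k],rcond=None)[0],k.sum())
E
```

```text
[0.47208237 0.1356231  0.21727469] -80.49652931972932 0.3415201566553297 [-1.07922441 -0.9219324  -2.64006103] 22.275 0.002093205927054958
211 [0.24302201 0.245777   0.24872415]
((564.2799682617188, 180.15065002441406), (125.07759857177734, 30.398107528686523), 87.01164245605469)
slopes [-0.05638757  0.01126102  0.27619027] 353
```

View pics/d13.png

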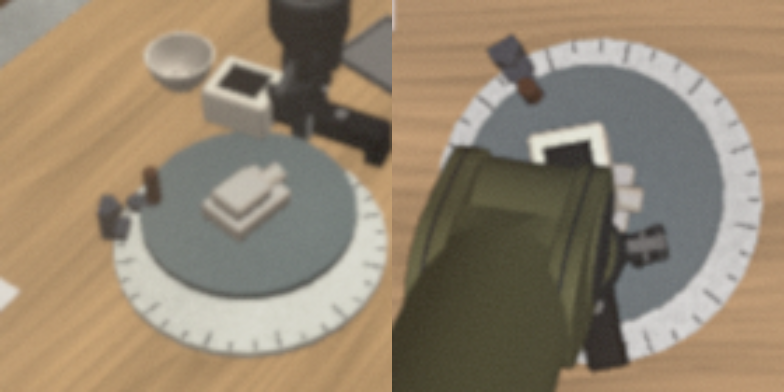

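```bash
python3 - <<'E'
from h import *
print(onz('side',[[243/2.8+150,80/2.8+150]],.249))
# top view: white head corners far edge
for p in [(530,133),(603,124)]:
    print(onz('top',[[(p[0]-392)/2.8+160,p[1]/2.8+140]],.249))
print(onz('side',[[243/2.8+150,195/2.8+150]],.100))
E
```

```text
[[0.54134337 0.14918292 0.249     ]]
[[0.56986237 0.17807541 0.249     ]]
[[0.57601749 0.12175691 0.249     ]]
[[0.53522532 0.16679824 0.1       ]]
```

The side view puts the window at (0.541,0.149) and the piece's middle is about (0.540,0.149), so it is centred and level. I hold one second more, then return.

Emit:
jog_arm([
  [[0,0,0,0],[0,0,0,0],[0,0,0,0],[0,0,0,0],[0,0,0,0],[0,0,0,0],[0,0,0,0],[0,0,0,0]],
])

```text
clock: 23.38
ee_pos: [0.4721, 0.1356, 0.2173]
ee_rot: [0.997, 0.083, -0.0, -0.0]
force: [-0.2, -0.2, -2.2]
opening: 0.337
```

```bash
python3 - <<'E'
from g import *
s,p,R=st();print(p,np.degrees(yang(R)),s['opening'],s['force'],s['clock'],abs(s['qvel']).max())
print(goal([.5165,-.2085,.217],np.radians(-98.9)))
E
```

```text
[0.47208318 0.13561854 0.21728335] -80.50024151924212 0.33711575908445485 [-0.1908618  -0.21222554 -2.20507495] 23.375 0.0015063878597709427
[-1.2987e+01  3.4673e+02  2.5000e-01  3.2100e-01]
```

Emit:
jog_arm([
  [[0,10,0,0.01],[-1,30,0,0.03],[-2,62,0,0.06],[-4,96,0,0.09],[-5,130,0,0.12],[-6,164,0,0.15],[-7,198,0,0.185],[-9,232,0,0.215],[-10,266,0,0.245],[-11,300,0,0.28],[-12,328,0,0.305],[-13,342,0,0.321]],
])

```text
clock: 24.88
ee_pos: [0.5152, -0.2064, 0.2174]
ee_rot: [0.997, -0.079, 0.0, 0.001]
force: [0.6, 0.5, -3.1]
opening: 0.337
```

Emit:
jog_arm([
  [[0,4.5,0,0],[0,4.5,0,0],[0,4.5,0,0],[0,4.5,0,0]],
])

```text
clock: 25.38
ee_pos: [0.5152, -0.2073, 0.2172]
ee_rot: [0.997, -0.077, -0.0, -0.0]
force: [-0.1, 0.3, -2.5]
opening: 0.34
```

```bash
python3 - <<'E'
from g import *
s,p,R=st();print(p,np.degrees(yang(R)),s['opening'],s['force'],s['clock'],abs(s['qvel']).max())
print(goal([.5165,-.2095,.030],np.radians(-98.9)))
E
```

```text
[ 0.51515759 -0.2072805   0.21721168] -98.80771383230484 0.3398170463083919 [-0.12220496  0.30932772 -2.54167452] 25.375 0.004525478379929462
[1.7090e+00 2.1140e+00 1.8721e+02 2.0000e-03]
```

Emit:
jog_arm([
  [[1.5,2,30,0],[1.5,2,65,0],[1.5,2,100,0],[1.5,2,135,0],[1.5,2,160,0],[1.5,2,175,0],[1.5,2,184,0],[1.5,2,188,0],[1.5,2,188,0],[1.5,2,188,0]],
])

```text
clock: 26.62
ee_pos: [0.5166, -0.2107, 0.0299]
ee_rot: [0.997, -0.077, 0.001, 0.0]
force: [1.3, 0.0, -2.1]
opening: 0.34
```

```bash
python3 - <<'E'
from g import *
s,p,R=st();print(p,np.degrees(yang(R)),s['opening'],s['force'],s['clock'])
snap('side','side9');im=cv2.imread('pics/side9.png');cv2.imwrite('pics/d14.png',cv2.resize(im[120:210,250:360],None,fx=6,fy=6,interpolation=cv2.INTER_CUBIC))
E
```

```text
[ 0.51664193 -0.21071573  0.02988378] -98.88917670199247 0.3395578607907888 [ 1.34652648  0.02339638 -2.12219697] 26.625
```

View pics/d14.png

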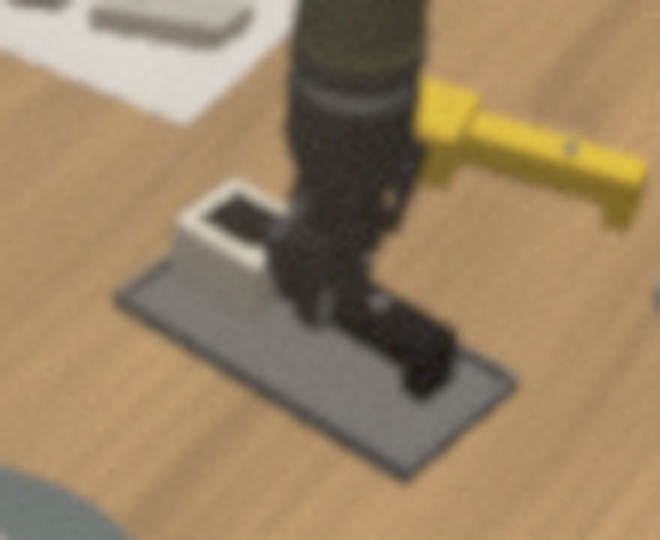

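Emit:
jog_arm([
  [[0,0,3,0],[0,0,6,0],[0,0,8,0],[0,0,9.5,0],[0,0,10.5,0],[0,0,11,0],[0,0,11,0],[0,0,11,0]],
])

```text
clock: 27.68
ee_pos: [0.5162, -0.2105, 0.0183]
ee_rot: [0.997, -0.078, 0.0, -0.0]
force: [0.7, -0.9, -1.6]
opening: 0.344
```

Emit:
jog_arm([
  [[0,0,0.5,0],[0,0,1,0],[0,0,1,0],[0,0,1,0]],
])

```text
clock: 28.18
ee_pos: [0.5162, -0.2105, 0.0173]
ee_rot: [0.997, -0.078, 0.0, -0.0]
force: [-0.2, 1.1, -2.9]
opening: 0.342
```

```bash
python3 - <<'E'
from g import *
s,p,R=st();print(p,s['opening'],s['force'],s['clock'])
E
```

```text
[ 0.51624192 -0.21049842  0.01728193] 0.34152378393220484 [-0.21649705  1.12849429 -2.86696728] 28.175
```

Still carrying the weight, so I lower half a millimetre at a time.

Emit:
jog_arm([
  [[0,0,0.3,0],[0,0,0.6,0],[0,0,0.8,0],[0,0,0.8,0],[0,0,0.8,0]],
])

```text
clock: 28.8
ee_pos: [0.5162, -0.2105, 0.0171]
ee_rot: [0.997, -0.078, 0.0, -0.0]
force: [-2.4, 1.2, 5.9]
opening: 0.337
```

Emit:
jog_arm([
  [[0,0,0.3,0],[0,0,0.6,0],[0,0,0.8,0],[0,0,0.8,0],[0,0,0.8,0]],
])

```text
clock: 29.42
ee_pos: [0.5162, -0.2105, 0.0171]
ee_rot: [0.997, -0.078, 0.0, -0.0]
force: [-2.7, 2.3, 12.7]
opening: 0.338
```

It is down, with about 13 N of contact. I ease the grip and open the jaws.

Emit:
jog_arm([
  [[0,0,-0.5,0],[0,0,-0.8,0],[0,0,-0.8,0]],
], squeeze=20)

```text
clock: 29.8
ee_pos: [0.5162, -0.2105, 0.0171]
ee_rot: [0.997, -0.078, 0.0, -0.0]
force: [-2.2, 1.4, 7.8]
opening: 0.341
```

Emit:
jog_arm([
  [[0,0,0,0],[0,0,0,0],[0,0,0,0],[0,0,0,0],[0,0,0,0],[0,0,0,0]],
], jaw=55)

```text
clock: 30.55
ee_pos: [0.5162, -0.2105, 0.0164]
ee_rot: [0.997, -0.078, -0.0, -0.0]
force: [-0.8, -0.0, 0.8]
opening: 0.548
```

Emit:
jog_arm([
  [[0,0,-10,0],[0,0,-30,0],[0,0,-60,0],[0,0,-100,0],[0,0,-140,0],[0,0,-180,0],[-20,0,-200,0],[-60,0,-200,0],[-100,0,-200,0],[-100,0,-200,0],[-100,0,-200,0]],
])

```text
clock: 31.92
ee_pos: [0.4184, -0.1953, 0.2171]
ee_rot: [0.997, -0.077, 0.001, 0.0]
force: [0.3, -0.6, -0.2]
opening: 0.549
```

```bash
python3 - <<'E'
from g import *
s,p,R=st();print(p,s['opening'],s['force'],s['clock'])
snap('side','side10');snap('top','top10')
a=cv2.imread('pics/side10.png');b=cv2.imread('pics/top10.png')
cv2.imwrite('pics/d15.png',np.hstack([cv2.resize(a[120:280,170:350],(400,356)),cv2.resize(b[140:280,160:400],(400,233))[:]if 0 else cv2.resize(b[130:290,220:400],(400,356))]))
E
python3 m.py top10|grep -v z; python3 sc.py top10
```

```text
[ 0.41837076 -0.19526191  0.21707402] 0.5486045008564767 [ 0.34042416 -0.55455887 -0.18015663] 31.925
wheel [0.54035137 0.15176374] 0.11809471641309745 243
flange [0.53858752 0.1495571 ] 0.15241124080311272
peg 38 [0.63110341 0.20358056 0.11011096] R 0.10581741491163352 ang 0.5237236088716576
peg ray [0.63040561 0.20296974 0.114     ] 0.10490782000038817 0.522008053159204
dark [204.4 164.5] 215 [0.6642 0.2215 0.057 ]
piece ((538.713134765625, 147.50424194335938), (84.89625549316406, 44.10968017578125), 81.24604797363281) [0.09342077 0.10193248 0.10571904] mean [0.53930559 0.15436133]
tray ((458.8125915527344, -261.6798400878906), (399.57672119140625, 240.3859100341797), 41.263771057128906)
head [365 177] [388 204] ((585.0122680664062, -221.0918731689453), (55.446189880371094, 66.27131652832031), 81.45262145996094)
handle [359 204] [431 313] ((409.6334228515625, -262.05999755859375), (183.02952575683594, 270.4324645996094), 85.56434631347656)
scan>.03 ((475.07373046875, -205.59043884277344), (132.55177307128906, 292.8853454589844), 66.83342742919922) [0.04598918 0.61718967 0.72147293]
blk [376.05113636 190.09659091] 176 [ 0.5858082  -0.22094036  0.04725562] z 0.047354358772351945 ax ang 3.0532884123186763
blk [397.97665959 261.89936344] 3299 [ 0.41924712 -0.145419    0.55046426] z 0.6468409528196283 ax ang 2.4983849567508902
blk [428.77272727 230.95454545] 22 [ 0.45328112 -0.18538744  0.59748916] z 0.5978241653982723 ax ang 2.217442058236453
blk [456.18181818 262.43636364] 55 [ 0.40847187 -0.22521168  0.58815987] z 0.5858755954746808 ax ang 2.2301981357162703
```

View pics/d15.png

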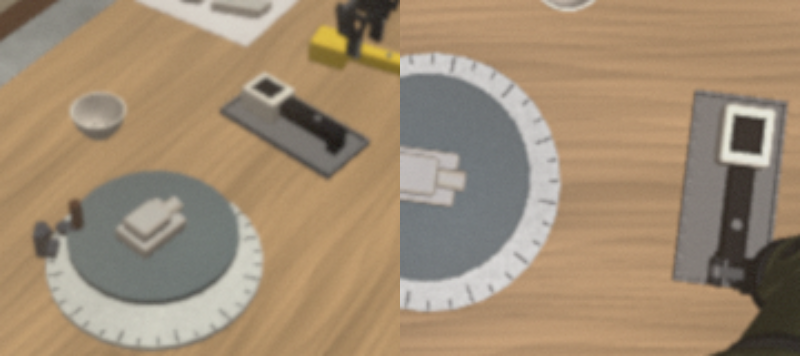

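View pics/top10.png

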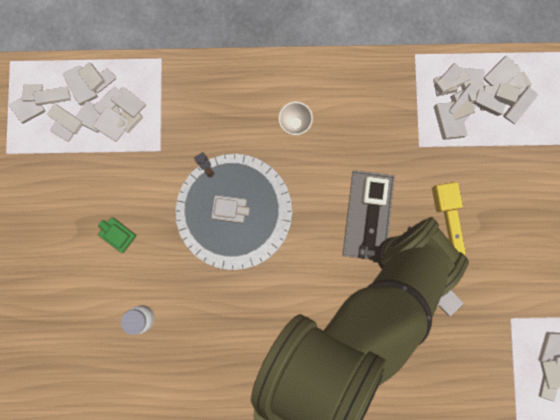

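The scanner lies in the tray at (369,217), within about 2 mm of where it was, with its head the same way round. The pointer measures 0.522 against the index's 0.530, and the arm is clear at z = 0.217.

```bash
python3 -c "
from cell import env
print(env.close_job()); print(env.get_state()['clock'])"
```

```text
the job is handed in; nothing more can be done
None
the job is handed in; nothing more can be done
```

I handed the job in at about 32 s of the 72 s allowed; no verdict was reported.

**Turntable:** I turned the wheel clockwise by its peg. The first stop was about 3–4 mm short of the index in both camera views, so I went back and nudged it. At the end the pointer measured 0.522 rad and the index 0.530 rad, about 1 mm apart at the tip.

**Scan:** I gripped the scanner by its handle and held it with the window about 100 mm above the piece. It stayed still for over 2 s, and the views put the window within about 5 mm of the piece's middle. A plane fitted to the head's top sloped about 0.06 rad. The arm hid part of the head and some window pixels fell in that fit, so I trust the vertical tool pose (within about 0.001 rad) more.

**Putting back:** I set the scanner down with about 13 N on the tray floor. Its head ended within about 2–3 mm of where it was, at the same height and the same way round. The piece is still at the wheel's middle, and the jar and bowl look unmoved.

**Checks that failed:** the final automatic fits of the tray and handle were spoiled by the arm being in view, so I judged those from the head fit and the pictures. The arm partly hid the shard in the last top view, but the gripper never went near it.

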